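Run the cap screws once round the scanning dial

ROBOT

A 6-joint arm with a two-finger parallel gripper is mounted at the origin on the work surface. World frame = base frame: x ahead of the robot, y to its left, z up, the work surface at z = 0. Lengths are in m, angles in rad, forces in N, time in s.
With the tool pointing down it reaches from about 0.3 to 0.85 m from the base axis. Payload 5.4 kg.
Tool frame: the origin (TCP) lies at the very end of the fingers, on their centre line; the grasp point (between the pads) lies 19 mm behind it; z points along the fingers, y is the line along which they close (so a half turn about z gives the same grasp; the last joint's range is limited). The gripper opens to 85 mm and grips with 20 to 120 N. Pads are 22 mm wide; open, the fingers measure 114 mm over their backs; the gripper's body (76 mm by 85 mm) begins 54 mm behind the grasp point. The pads swing forward as they close: fully open they stand 13 mm farther back than shut.
Start: joints at [-1.514, 0.158, 1.597, -0, 1.386, -0.21], TCP at [0.152, -0.555, 0.231] pointing down, gripper open.
Joint ranges: [-2.91, 2.91], [-0.94, 2.29], [0.18, 2.7], [-1.29, 4.43], [0.17, 2.64], [-3, 3]. Speed limits (rad/s): [2.57, 2.57, 3.14, 3.14, 3.14, 3.14].

INTERFACE

Orientations are given as [roll, pitch, yaw] about the fixed x, y, z axes, in that order (R = Rz(yaw) Ry(pitch) Rx(roll)).
In Python, from station import manip, camera, get_calibration, job gives the robot as it stands. The module is installed in compiled form; this text tells all that it offers.
- The arm moves only by the shell command python3 -m crank 'ROWS' [FORCE]. ROWS is a JSON object of lists of equal length, an entry for each row: "xyz": the shift along the world's x, y, z each as a share of 0.8 m, from -1 to 1, a list of three; "rot": the turn, a rotation vector about the world's x, y, z each as a share of 90 degrees, from -1 to 1, a list of three; "claw": the opening, from 0 (shut) to 1 (fully open). A call has 1 to 12 rows; each row is the pose to reach, as a shift and turn from the pose commanded when the call began; what a row does not reach only later rows make up. A row lasts 1/12 s, in which the tool goes at most 41.7 mm and 7.16 degrees, less where a joint would pass 70% of its speed; a pose out of reach is approached as far as the arm can. A call with a number of a shift or a turn outside -1 to 1 is refused whole. A call with a gripper value outside its range is refused whole. The fingers move at their own pace and stop on an object; FORCE is the grip in N (left out, the last holds). Time passes only in rows, so rows that repeat a pose let the fingers close. It gives the time, the measured TCP pose, the force, the opening and the grip force at its end, in the units of the state.
- manip.state(): the state, without advancing time (a new reading comes with each control period).
- camera(name): name is "scene" or "top"; returns (picture, depth): 400x640x3 uint8, blue, green, red; 400x640 float32, m along the optical axis (not along the pixel's ray), 0 where there is no reading.
- get_calibration(name): a dict with "fx", "fy", "cx", "cy" (pixels), "k1" (the pictures are not rectified: a ray, as slopes to the right and down, at radius r is drawn at 1 + k1 r^2 times it, then the intrinsics apply), "R" (3x3) and "t" (3): a world point X has camera coordinates R X + t. Camera axes: x right, y down, z forward; pixel columns grow to the right and rows downward; lengths in m; the calibration is good to about 2 mm. A picture is of the moment at which its call begins. get_calibration takes no time and is no camera call.
- job.sign_off(): hands the job in; it is judged then, once.
The state is a dict: "clock": time; "joints": joint angles; "joint_vel": joint speeds; "effort": joint torques, N m; "tcp_pos": TCP position; "orientation": TCP orientation; "force": force on the tool from outside, world axes, zero at the start; "ft_torque": the same for the moment, N m; "gripper_width": finger opening in m; "grasp_force": force on a finger pad.
Only numpy, scipy, OpenCV 4.12 (cv2) and the standard library are available. Lean on these libraries where they do the work, as an engineer would, in place of code of your own. Each camera call takes 0.05 s, during which the arm holds its last target. There are 200 camera calls.

TASK

Lay every cap screw that is on the counter on the white dial while the dial is still locked; then draw the red-handled lock pin out of its bore and park it in the yellow open notch beside it, its handle on the yellow ledge. Turn the dial by its crank grip one full turn anticlockwise (as the arrow shows) until it meets its stop, with all the screws aboard, then drop the screws through the funnel into the clear bin. Leave the orange gauge and the ring gauge where they are.

Things in the scene. Friction and masses are not known exactly. Their poses are not given: they have to be found in the camera images.
- screw_1: one of four black hex-head cap screws with a nut near the tip, lying down (two or three are present, the others None): 90 mm long along its x axis, head (at -x) and nut 26 mm across flats, bare shank 16 mm thick from x = -31 to +23 mm, 0.2 kg. Origin on its axis at mid length, 13 mm above what it lies on
- screw_2: one of four black hex-head cap screws with a nut near the tip, lying down (two or three are present, the others None): 90 mm long along its x axis, head (at -x) and nut 26 mm across flats, bare shank 16 mm thick from x = -31 to +23 mm, 0.2 kg. Origin on its axis at mid length, 13 mm above what it lies on
- screw_3: one of four black hex-head cap screws with a nut near the tip, lying down (two or three are present, the others None): 90 mm long along its x axis, head (at -x) and nut 26 mm across flats, bare shank 16 mm thick from x = -31 to +23 mm, 0.2 kg. Origin on its axis at mid length, 13 mm above what it lies on
- screw_4: one of four black hex-head cap screws with a nut near the tip, lying down (two or three are present, the others None): 90 mm long along its x axis, head (at -x) and nut 26 mm across flats, bare shank 16 mm thick from x = -31 to +23 mm, 0.2 kg. Origin on its axis at mid length, 13 mm above what it lies on
- fixture: blue-based dial fixture fixed to the counter; origin under the dial's axis at counter level, z up. The lock block (red) and the parking notch (yellow) stand on its -y side, their tops 65 and 58 mm above the counter; a black sensor box 78 mm tall stands at x = 157 to 193 mm
- dial (a joint): turn of the dial about the vertical, 0 when locked at the start, growing anticlockwise seen from above; stops at -0.03 and 6.33 rad (a full turn is 6.28)
- dial_center (a point): centre of the dial's flat top, 55 mm above the counter; the dial is a white-faced disc of 128 mm radius with a rim 6 mm high and 4 mm thick at radius 123 to 127 mm; these axes turn with the dial
- crank (a point): middle of the black upright crank grip, which stands on the dial at 100 mm from its axis, on the dial's +x axis: a cylinder 24 mm thick that spins freely on its own axis, from 12 to 76 mm above the dial's top (this point: 56 mm above it)
- pin: lock pin lying level: red handle 16 mm (x) x 50 mm (y) x 20 mm (z), origin at its centre, and a steel shank 12 mm thick that runs along +y from y = 25 to 77 mm; 0.12 kg. It is drawn out along its -y (52 mm to clear the red block)
- bore (a point): where the pin's origin lies while the pin is home in its bore (45 mm above the counter, axes of the fixture); the handle rests on a red ledge 14 mm wide and 35 mm high, the shank passes through a 15 mm square bore in the red block (y = +28 to +58 mm from this point) and locks the dial
- notch (a point): where the pin's origin lies when it is parked, the pin pointing the same way as in the bore (axes of the fixture, 85 mm to the -x side of the bore): handle on a yellow ledge 14 mm wide and 35 mm high, shank in a notch 20 mm wide, open on top, between yellow cheeks (y = +28 to +58 mm from this point) 58 mm high
- funnel_mouth (a point): centre of the galvanized funnel's mouth, 185 mm above the counter; mouth radius 105 mm, throat radius 57 mm from 118 down to 100 mm above the counter. Fixed on the bin
- bin_floor (a point): centre of the inner floor of the clear acrylic bin under the funnel, fixed, 210 mm square outside, walls 5 mm thick and 120 mm high
- go_gauge: orange plastic go gauge 160 x 36 x 14 mm along its x; leave alone. Origin on its underside
- ring_gauge: steel ring gauge, 64 mm across, 16 mm high; leave alone
Mind the look-alikes: they are no part of the job. What is shaped like the screw_1 but blue or turquoise is not meant.

How it is judged:
On the way, in this order (a step that is already met when the one before it is completed fails the run):
1. every cap screw lies released on the dial, the lock pin still in its bore (horizontal distance between each of screw_1, screw_2, screw_3, screw_4 and dial_center below 0.112 m and z of screw_1 in the frame of dial_center between 0.004 and 0.036 m and z of screw_2 in the frame of dial_center between 0.004 and 0.036 m and z of screw_3 in the frame of dial_center between 0.004 and 0.036 m and z of screw_4 in the frame of dial_center between 0.004 and 0.036 m and contact force between the fingers and screw_1 below 0.1 N and contact force between the fingers and screw_2 below 0.1 N and contact force between the fingers and screw_3 below 0.1 N and contact force between the fingers and screw_4 below 0.1 N and distance between pin and bore below 0.012 m and value of joint dial below 0.1 rad), for 0.2 s.
2. the lock pin is parked in the yellow notch and released (x of pin in the frame of notch between -0.012 and 0.012 m and y of pin in the frame of notch between -0.022 and 0.012 m and z of pin in the frame of notch between -0.006 and 0.006 m and angle between the y axis of pin and the y axis of fixture, either way round below 0.2 rad and contact force between the fingers and pin below 0.1 N and linear speed of pin below 0.05 m/s), for 0.2 s.
3. the dial is half way round with every screw aboard (horizontal distance between each of screw_1, screw_2, screw_3, screw_4 and dial_center below 0.112 m and z of screw_1 in the frame of dial_center between 0.004 and 0.036 m and z of screw_2 in the frame of dial_center between 0.004 and 0.036 m and z of screw_3 in the frame of dial_center between 0.004 and 0.036 m and z of screw_4 in the frame of dial_center between 0.004 and 0.036 m and value of joint dial above 3 rad), for 0.1 s.
4. the dial has made its full turn with every screw aboard (horizontal distance between each of screw_1, screw_2, screw_3, screw_4 and dial_center below 0.112 m and z of screw_1 in the frame of dial_center between 0.004 and 0.036 m and z of screw_2 in the frame of dial_center between 0.004 and 0.036 m and z of screw_3 in the frame of dial_center between 0.004 and 0.036 m and z of screw_4 in the frame of dial_center between 0.004 and 0.036 m and value of joint dial above 6.16 rad), for 0.2 s.
At the end, for the whole second after the job is handed in: Every cap screw lies at rest in the clear bin, the lock pin is parked in the yellow notch within about 12 mm across and 6 mm in height, and the dial stands at the end of its full turn (within 0.2 rad) (all of step 2 and x of screw_1 in the frame of bin_floor between -0.1 and 0.1 m and y of screw_1 in the frame of bin_floor between -0.1 and 0.1 m and z of screw_1 in the frame of bin_floor between 0 and 0.09 m and linear speed of each of screw_1, screw_2, screw_3, screw_4 below 0.05 m/s and x of screw_2 in the frame of bin_floor between -0.1 and 0.1 m and y of screw_2 in the frame of bin_floor between -0.1 and 0.1 m and z of screw_2 in the frame of bin_floor between 0 and 0.09 m and x of screw_3 in the frame of bin_floor between -0.1 and 0.1 m and y of screw_3 in the frame of bin_floor between -0.1 and 0.1 m and z of screw_3 in the frame of bin_floor between 0 and 0.09 m and x of screw_4 in the frame of bin_floor between -0.1 and 0.1 m and y of screw_4 in the frame of bin_floor between -0.1 and 0.1 m and z of screw_4 in the frame of bin_floor between 0 and 0.09 m and value of joint dial above 6.1 rad); the robot touches nothing.
It fails at once if the orange gauge or the ring gauge is pushed more than 40 mm (distance of any of go_gauge, ring_gauge from where it was at the start of the episode above 0.04 m).
Of screw_1, screw_2, screw_3, screw_4 only 2 to 3 are there at a start; the rules pass over those that are not, and their reading is None.
At some moment in a run one of screw_1, screw_2, screw_3, screw_4 may be knocked a few centimetres aside while the robot is not near it.
Once in a run the grip may slacken for a moment while it holds something.
It also fails if it takes over 210 s, if anything falls off the work surface, if the arm or the gripper's body presses on something with over 40 N, if the wrist force passes 120 N, or if a joint passes its speed limit or range.

## Working session

There is one attempt and no reset: what is moved stays moved. The work goes in short steps, Python scripts to look and compute and a shell command to move; the robot and the scene stay as the last step left them, time stands still between calls to the robot, and variables do not carry over. Pictures are saved under pics/ and viewed, at most 14 in all, crops included, and the job is handed in when it is done.

```bash
mkdir -p pics
cat > h.py <<'E'
import numpy as np, cv2
from station import manip, camera, get_calibration, job
def K(c): return np.array([[c['fx'],0,c['cx']],[0,c['fy'],c['cy']],[0,0,1.]])
def ray(name,uv):
    c=get_calibration(name);R=np.array(c['R']);t=np.array(c['t'])
    uv=np.atleast_2d(np.float64(uv));d=(uv-[c['cx'],c['cy']])/[c['fx'],c['fy']]
    s=d.copy()
    for _ in range(20): s=d/(1+c['k1']*(s**2).sum(1,keepdims=True))
    return -R.T@t, np.c_[s,np.ones(len(s))], R, t
def plane(name,uv,z):
    o,s,R,t=ray(name,uv);d=s@R;return o+d*((z-o[2])/d[:,2])[:,None]
def deep(name,uv,dep):
    o,s,R,t=ray(name,uv);return (s*np.asarray(dep)[:,None]-t)@R
def cloud(name,D):
    v,u=np.mgrid[0:400,0:640];return deep(name,np.c_[u.ravel(),v.ravel()],D.ravel()).reshape(400,640,3)
def proj(name,X):
    c=get_calibration(name);p=np.atleast_2d(X)@np.array(c['R']).T+np.array(c['t']);s=p[:,:2]/p[:,2:]
    return s*(1+c['k1']*(s**2).sum(1,keepdims=True))*[c['fx'],c['fy']]+[c['cx'],c['cy']]
E
python3 - <<'E'
from h import *
for n in('scene','top'):
    I,D=camera(n);cv2.imwrite(f'pics/{n}0.png',I);np.save(n+'.npy',D);c=get_calibration(n);print(n,-np.array(c['R']).T@c['t'],np.array(c['R'])[2],c['fx'],c['k1'],(D==0).mean())
print(manip.state())
E
```

```text
scene [ 1.03707866 -0.89240899  0.7609807 ] [-0.3940275   0.7391547  -0.54625329] 399.95861512132575 -0.07235927611698269 0.0040546875
top [ 0.43267861 -0.01059357  1.30032117] [ 0.09534984 -0.0141057  -0.99534388] 380.87135259260486 -0.07783938753631611 0.00395703125
{'clock': 0.1, 'joints': array([-1.51411018e+00,  1.58986668e-01,  1.59811744e+00, -8.73926311e-06,
        1.38621180e+00, -2.10099372e-01]), 'joint_vel': array([ 0.00026105, -0.00126311, -0.00332194, -0.00074172,  0.00018207,
        0.00041861]), 'effort': array([-6.46995450e-04, -3.96990180e+01, -3.32338321e+01, -2.40855052e-04,
        4.17292918e-03, -2.15590302e-05]), 'tcp_pos': array([ 0.151534  , -0.55410442,  0.23040942]), 'orientation': array([-3.13990550e+00, -3.50998856e-04,  2.66786835e-01]), 'force': array([-0.12001044, -0.2341294 , -0.38779835]), 'ft_torque': array([-0.05942242,  0.05465623, -0.0028158 ]), 'grasp_force': 0.0, 'gripper_width': 0.08536864812982156}
```

View pics/top0.png

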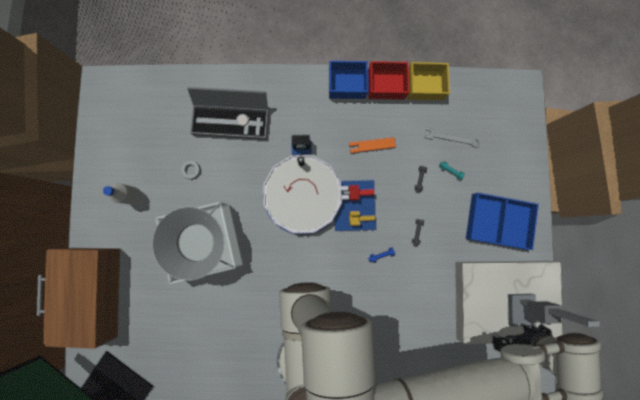

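View pics/scene0.png

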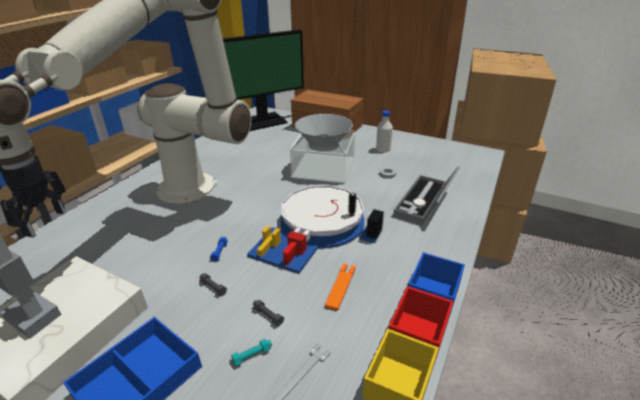

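Top view: the black screws are at about (421,178) and (418,232). The look-alikes are turquoise at (452,170) and blue at (382,255), with a grey wrench at (452,138). The dial is at (303,194) with its crank at (301,161). The red pin is at (360,192), the yellow notch at (360,217) and the funnel at (192,242). The scene view shows the same two black screws at (212,285) and (267,312). Next I'll measure, plus one close crop.

```bash
cat > m.py <<'E'
from h import *
def blobs(name,I,mask,lo=15):
    n,l,s,c=cv2.connectedComponentsWithStats(mask.astype(np.uint8));return [(c[i],s[i],l==i) for i in range(1,n) if s[i,4]>=lo]
I={n:camera(n) for n in('top','scene')}
P={n:cloud(n,I[n][1]) for n in I}
hsv={n:cv2.cvtColor(I[n][0],cv2.COLOR_BGR2HSV) for n in I}
for n in I:
    X=P[n];h,s,v=[hsv[n][...,i].astype(int) for i in range(3)]
    ok=(I[n][1]>0)&(X[...,0]>.2)&(X[...,0]<.9)&(abs(X[...,1])<.75)&(X[...,2]<.3)
    M={'black':(v<75)&(s<90)&(X[...,2]<.05),'red':((h<8)|(h>172))&(s>150),'yel':(h>18)&(h<32)&(s>150),'orange':(h>8)&(h<16)&(s>150),'dark_high':(v<75)&(X[...,2]>.05)}
    for k,m in M.items():
        for c,st,l in blobs(n,I[n][0],m&ok):
            q=X[l];a=''
            if k=='black':
                pts=plane(n,np.argwhere(l)[:,::-1],.018)[:,:2];mu=pts.mean(0);w,V=np.linalg.eigh(np.cov(pts.T));d=V[:,1];pr=(pts-mu)@d;mid=(pr.min()+pr.max())/2
                a=('pl',np.round(mu+mid*d,3),'ang',round(np.degrees(np.arctan2(d[1],d[0]))%180,1),'len',round(np.ptp(pr),3))
            print(n,k,c.round(1),st[4],np.median(q,0).round(3),'zmax',np.percentile(q[:,2],95).round(3),*a)
    # dial face
    f=ok&(v>140)&(s<40)&(abs(X[...,2]-.055)<.012)
    b=max(blobs(n,I[n][0],f),key=lambda b:b[1][4]);cn=cv2.findContours(b[2].astype(np.uint8),0,1)[0][0][:,0]
    hull=cv2.convexHull(cn)[:,0];q=plane(n,hull,.061)[:,:2];(cx,cy),r=cv2.minEnclosingCircle(q.astype(np.float32));print(n,'dial',cx,cy,r,'z',np.median(X[b[2]][:,2]))
    A=np.c_[2*q,np.ones(len(q))];x=np.linalg.lstsq(A,(q**2).sum(1),rcond=None)[0];print('fit',x[:2],np.sqrt(x[2]+x[:2]@x[:2]))
    # funnel rim
    f=(I[n][1]>0)&(X[...,2]>.172)&(X[...,2]<.2)&(X[...,1]>.15)&(X[...,0]>.2)&(X[...,0]<.6)&(X[...,1]<.6)
    q=X[f][:,:2]; 
    if len(q)>20:
        A=np.c_[2*q,np.ones(len(q))];x=np.linalg.lstsq(A,(q**2).sum(1),rcond=None)[0];print(n,'funnel',x[:2],np.sqrt(x[2]+x[:2]@x[:2]),len(q))
T=I['top'][0];cv2.imwrite('pics/crop1.png',cv2.resize(T[120:280,250:480],None,fx=3.4,fy=3.4,interpolation=cv2.INTER_CUBIC))
E
python3 m.py
```

```text
top black [388.6 100.6] 346 [ 0.895 -0.265  0.001] zmax 0.006 pl [ 0.889 -0.269] ang 90.1 len 0.407
top black [228.7 119.2] 1847 [0.829 0.299 0.018] zmax 0.044 pl [0.818 0.278] ang 88.8 len 0.288
top black [251.5 130.3] 61 [0.78  0.211 0.017] zmax 0.022 pl [0.778 0.212] ang 1.5 len 0.032
top black [312.2 147.6] 35 [0.721 0.004 0.003] zmax 0.015 pl [0.722 0.004] ang 13.2 len 0.041
top black [420. 179.] 107 [ 0.612 -0.366  0.021] zmax 0.029 pl [ 0.612 -0.367] ang 166.6 len 0.085
top black [139.4 201. ] 250 [0.53  0.596 0.004] zmax 0.044 pl [0.538 0.595] ang 24.3 len 0.086
top black [232.3 260.3] 915 [0.305 0.257 0.001] zmax 0.005 pl [0.341 0.265] ang 152.2 len 0.284
top black [320.6 229.6] 90 [ 0.438 -0.032  0.001] zmax 0.012 pl [ 0.435 -0.017] ang 112.2 len 0.132
top black [417.3 232.5] 104 [ 0.428 -0.353  0.021] zmax 0.029 pl [ 0.429 -0.354] ang 168.9 len 0.086
top black [123.1 275.4] 506 [0.276 0.648 0.002] zmax 0.009 pl [0.287 0.64 ] ang 2.6 len 0.166
top black [519.7 249.1] 17 [ 0.371 -0.724 -0.002] zmax 0.002 pl [ 0.371 -0.712] ang 81.2 len 0.055
top black [339.4 296.4] 159 [ 0.2
[... 2000 characters left out ...]
7.7] 580 [ 0.737 -0.223  0.014] zmax 0.016
scene dark_high [240.2 130.8] 273 [0.295 0.    0.279] zmax 0.298
scene dark_high [321.5 140.9] 176 [0.429 0.29  0.149] zmax 0.174
scene dark_high [340.1 136.4] 17 [0.484 0.322 0.166] zmax 0.174
scene dark_high [351.8 204.6] 112 [0.661 0.026 0.099] zmax 0.129
scene dark_high [432.1 207. ] 46 [0.871 0.154 0.071] zmax 0.092
scene dark_high [374.9 219.3] 226 [0.736 0.021 0.075] zmax 0.078
scene dark_high [ 15.7 279.8] 863 [ 0.225 -0.683  0.213] zmax 0.249
scene dial 0.5618621110916138 0.021164853125810623 0.13909494876861572 z 0.05439883394387002
fit [0.55786786 0.02241886] 0.13337070177995528
scene funnel [0.39850594 0.3599708 ] 0.10261738849558706 372
```

View pics/crop1.png

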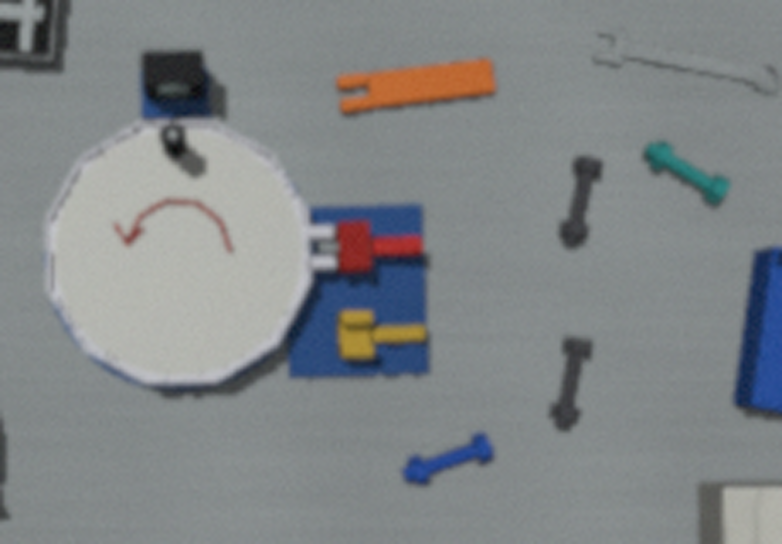

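The crop confirms the two dark grey/black screws. The blue and turquoise ones are the look-alikes. I'll refine the dial, crank, pin and notch measurements.

```bash
cat > m2.py <<'E'
from h import *
from scipy.optimize import least_squares
for n in('top','scene'):
    I,D=camera(n);X=cloud(n,D);H=cv2.cvtColor(I,cv2.COLOR_BGR2HSV).astype(int);h,s,v=H[...,0],H[...,1],H[...,2]
    w=((v>120)&(s<40)&(abs(X[...,2]-.056)<.02)&(np.hypot(X[...,0]-.558,X[...,1]-.025)<.16)).astype(np.uint8)
    cn=max(cv2.findContours(w,0,1)[0],key=cv2.contourArea)[:,0];q=plane(n,cn,.061)[:,:2];a=np.arctan2(q[:,1]-.025,q[:,0]-.558)
    k=abs(a+np.pi/2)>.35
    if n=='scene':k&=(a>-.2) # far side hides the side wall
    q=q[k];f=least_squares(lambda p:np.hypot(q[:,0]-p[0],q[:,1]-p[1])-p[2],[.558,.025,.128],loss='soft_l1',f_scale=.002);print(n,'dial',f.x.round(4),np.abs(f.fun).mean().round(4))
    g=least_squares(lambda p:np.hypot(q[:,0]-p[0],q[:,1]-p[1])-.128,[.558,.025],loss='soft_l1',f_scale=.002);print('  fixed r',g.x.round(4))
    dz=(v<75)&(np.hypot(X[...,0]-.65,X[...,1]-.035)<.04)&(X[...,2]>.122)&(X[...,2]<.145);print(' crank top',dz.sum(),plane(n,np.argwhere(dz)[:,::-1],.131).mean(0).round(4),np.median(X[dz],0).round(3))
    for nm,m,z in(('handle',((h<8)|(h>172))&(s>150)&(X[...,1]<-.155)&(X[...,2]>.046)&(X[...,2]<.066),.055),('block',((h<8)|(h>172))&(s>150)&(X[...,1]>-.155)&(X[...,2]>.06),.065),('ledge',(h>18)&(h<32)&(s>150)&(X[...,1]<-.155)&(X[...,2]>.028)&(X[...,2]<.042),.035),('cheek',(h>18)&(h<32)&(s>150)&(X[...,1]>-.16)&(X[...,2]>.05),.058)):
        m=m&(D>0)&(X[...,0]<.7);px=np.argwhere(m)[:,::-1]
        if len(px)<8: print(nm,len(px));continue
        q=plane(n,px,z)[:,:2];r=cv2.minAreaRect(q.astype(np.float32));vx=cv2.fitLine(q.astype(np.float32),2,0,.01,.01)[:2,0];print(' ',nm,len(px),'mean',q.mean(0).round(4),'rect',np.round(r[0],4),np.round(r[1],3),round(r[2],1),'dir',vx.round(3),'z',np.median(X[m][:,2]).round(4),'x',np.percentile(q[:,0],[2,98]).round(4),'y',np.percentile(q[:,1],[2,98]).round(4))
E
python3 m2.py
```

```text
top dial [0.5559 0.0344 0.1258] 0.0059
  fixed r [0.5557 0.0336]
 crank top 13 [0.6501 0.0366 0.131 ] [0.65  0.036 0.132]
  handle 54 mean [ 0.564  -0.1766] rect [ 0.5641 -0.1774] [0.01  0.043] 0.3 dir [0.012 1.   ] z 0.0556 x [0.5591 0.5692] y [-0.1987 -0.1559]
  block 111 mean [ 0.5609 -0.1346] rect [ 0.5612 -0.1351] [0.026 0.04 ] 89.8 dir [0.999 0.034] z 0.0652 x [0.5415 0.581 ] y [-0.1482 -0.1219]
  ledge 41 mean [ 0.4776 -0.1789] rect [ 0.4775 -0.1794] [0.007 0.044] 0.1 dir [ 0.014 -1.   ] z 0.0353 x [0.4742 0.4809] y [-0.2011 -0.1577]
  cheek 52 mean [ 0.4423 -0.0416] rect [0.3743 0.3051] [0.217 0.925] 24.3 dir [ 0.32  -0.948] z 0.0591 x [0.1189 0.4961] y [-0.1485  0.6966]
scene dial [0.5506 0.0399 0.115 ] 0.0094
  fixed r [0.5542 0.0246]
 crank top 23 [0.6633 0.0222 0.131 ] [0.662 0.028 0.128]
  handle 92 mean [ 0.5682 -0.1855] rect [ 0.5654 -0.1785] [0.027 0.072] 18.3 dir [ 0.149 -0.989] z 0.0532 x [0.558  0.5782] y [-0.2114 -0.1589]
  block 118 mean [ 0.5652 -0.1423] rect [ 0.5658 -0.142 ] [0.033 0.049] 87.4 dir [ 0.998 -0.06 ] z 0.0635 x [0.5417 0.5879] y [-0.1578 -0.1269]
  ledge 89 mean [ 0.4829 -0.1834] rect [ 0.4841 -0.1837] [0.037 0.065] 7.7 dir [ 0.069 -0.998] z 0.0336 x [0.4643 0.4955] y [-0.2148 -0.1531]
  cheek 905 mean [-2.0109  2.8545] rect [-1.5283  2.1917] [0.32  6.211] 38.2 dir [ 0.636 -0.772] z 0.4137 x [-3.3449  0.498 ] y [-0.1547  4.5065]
```

```bash
python3 -m crank '{"xyz":[[0.34,0.25,0],[0.34,0.25,0],[0.34,0.25,0],[0.34,0.25,0],[0.34,0.25,0],[0.34,0.25,0],[0.34,0.25,0],[0.34,0.25,-0.13],[0.3475,0.249,-0.15],[0.3475,0.249,-0.15],[0.3475,0.249,-0.15],[0.3475,0.249,-0.15]],"rot":[[0,0,-0.309],[0,0,-0.309],[0,0,-0.309],[0,0,-0.309],[0,0,-0.309],[0,0,-0.309],[0,0,-0.309],[0,0,-0.309],[0,0,-0.309],[0,0,-0.309],[0,0,-0.309],[0,0,-0.309]],"claw":[1,1,1,1,1,1,1,1,1,1,1,1]}' 40
python3 - <<'E'
from h import *
I,_=camera('top');S,_=camera('scene')
a=cv2.resize(I[120:290,250:490],None,fx=2.6,fy=2.6,interpolation=2);b=cv2.resize(S[190:360,140:340],(520,442),interpolation=2)
cv2.imwrite('pics/p2.png',np.vstack([cv2.resize(a,(400,283)),cv2.resize(b,(400,340))])[:600])
print(proj('top',[manip.state()['tcp_pos']]),proj('scene',[manip.state()['tcp_pos']]))
E
```

```text
clock: 1.3
tcp_pos: [0.4285, -0.3527, 0.108]
orientation: [-3.137, 0.006, -0.217]
force: [-0.5, -0.1, 0.4]
gripper_width: 0.0853
grasp_force: 0.0
[[426.12487008 232.44715395]] [[205.24846426 253.97969498]]
```

View pics/p2.png

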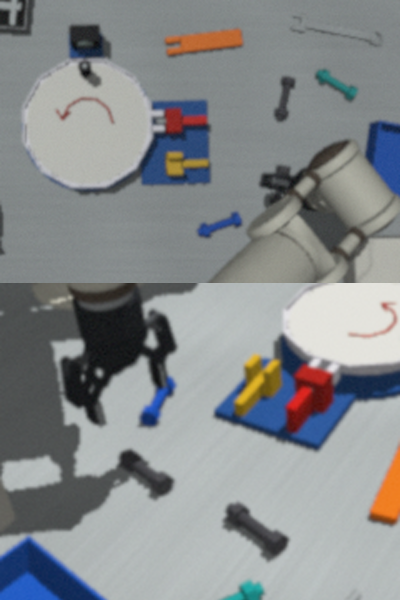

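The scene view shows the gripper directly above the nearer black screw, at crop (145,472). The other black screw is at crop (255,530). Descending to grasp.

```bash
python3 -m crank '{"xyz":[[0.002,-0.004,-0.04],[0.002,-0.004,-0.08],[0.002,-0.004,-0.11],[0.002,-0.004,-0.128],[0.002,-0.004,-0.128],[0.002,-0.004,-0.128],[0.002,-0.004,-0.128],[0.002,-0.004,-0.128],[0.002,-0.004,-0.128],[0.002,-0.004,-0.128],[0.002,-0.004,-0.128],[0.002,-0.004,-0.128]],"rot":[[0,0,0],[0,0,0],[0,0,0],[0,0,0],[0,0,0],[0,0,0],[0,0,0],[0,0,0],[0,0,0],[0,0,0],[0,0,0],[0,0,0]],"claw":[1,1,1,1,1,0,0,0,0,0,0,0]}' 50; python3 -m crank '{"xyz":[[0,0,0],[0,0,0],[0,0,0],[0,0,0],[0,0,0.02],[0,0,0.05],[0,0,0.1],[0,0,0.14],[0,0,0.18],[0,0,0.2],[0,0,0.2],[0,0,0.2]],"rot":[[0,0,0],[0,0,0],[0,0,0],[0,0,0],[0,0,0],[0,0,0],[0,0,0],[0,0,0],[0,0,0],[0,0,0],[0,0,0],[0,0,0]],"claw":[0,0,0,0,0,0,0,0,0,0,0,0]}'
```

```text
clock: 2.4
tcp_pos: [0.4316, -0.3592, 0.0099]
orientation: [3.141, -0.001, -0.218]
force: [-0.6, 0.9, 6.2]
gripper_width: 0.0135
grasp_force: 48.9
clock: 3.4
tcp_pos: [0.4313, -0.3587, 0.1689]
orientation: [3.141, -0.001, -0.218]
force: [0.7, -0.3, -2.1]
gripper_width: 0.0136
grasp_force: 49.3
```

```bash
python3 -m crank '{"xyz":[[0.005,0.02,0],[0.015,0.055,0],[0.026,0.095,0],[0.037,0.135,0],[0.048,0.175,0],[0.059,0.215,0],[0.07,0.255,0],[0.082,0.295,0],[0.093,0.335,0],[0.104,0.375,0],[0.112,0.405,0],[0.118,0.426,0]],"rot":[[0,0,0],[0,0,0.02],[0,0,0.04],[0,0,0.06],[0,0,0.08],[0,0,0.1],[0,0,0.12],[0,0,0.139],[0,0,0.139],[0,0,0.139],[0,0,0.139],[0,0,0.139]],"claw":[0,0,0,0,0,0,0,0,0,0,0,0]}'
python3 - <<'E'
from h import *
S,_=camera('scene');I,_=camera('top')
cv2.imwrite('pics/p3.png',np.hstack([cv2.resize(S[120:280,200:400],(400,320),interpolation=2),cv2.resize(I[130:270,230:405],(400,320),interpolation=2)]))
E
```

```text
clock: 4.4
tcp_pos: [0.5237, -0.0141, 0.1658]
orientation: [-3.139, 0.005, 0.002]
force: [-0.3, -0.0, -2.1]
gripper_width: 0.0136
grasp_force: 49.3
```

View pics/p3.png

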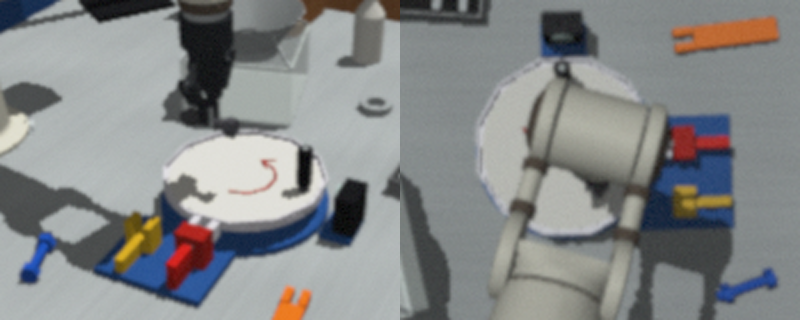

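The scene view shows the screw held level, end-on at crop (230,125), above the near-left part of the dial. Lowering it.

```bash
python3 -m crank '{"xyz":[[0,0,-0.03],[0,0,-0.06],[0,0,-0.085],[0,0,-0.1],[0,0,-0.108],[0,0,-0.113],[0,0,-0.117],[0,0,-0.119],[0,0,-0.121],[0,0,-0.121]],"rot":[[0,0,0],[0,0,0],[0,0,0],[0,0,0],[0,0,0],[0,0,0],[0,0,0],[0,0,0],[0,0,0],[0,0,0]],"claw":[0,0,0,0,0,0,0,0,0,0]}'
```

```text
clock: 5.33
tcp_pos: [0.526, -0.018, 0.0726]
orientation: [3.141, -0.001, -0.0]
force: [-0.3, 0.1, -1.3]
gripper_width: 0.0138
grasp_force: 49.3
```

```bash
python3 -m crank '{"xyz":[[0,0,-0.0015],[0,0,-0.0025],[0,0,-0.0035],[0,0,-0.0035]],"rot":[[0,0,0],[0,0,0],[0,0,0],[0,0,0]],"claw":[0,0,0,0]}'
```

```text
clock: 5.67
tcp_pos: [0.5255, -0.0178, 0.0693]
orientation: [3.142, 0.0, -0.0]
force: [0.2, -0.4, -2.3]
gripper_width: 0.0136
grasp_force: 49.3
```

```bash
python3 -m crank '{"xyz":[[0,0,-0.0015],[0,0,-0.003],[0,0,-0.0045],[0,0,-0.0045],[0,0,-0.0045]],"rot":[[0,0,0],[0,0,0],[0,0,0],[0,0,0],[0,0,0]],"claw":[0,0,0,0,0]}'
```

```text
clock: 6.08
tcp_pos: [0.5255, -0.0178, 0.0655]
orientation: [-3.142, 0.0, -0.0]
force: [0.5, 1.0, -1.7]
gripper_width: 0.0133
grasp_force: 49.3
```

```bash
python3 -m crank '{"xyz":[[0,0,-0.002],[0,0,-0.002],[0,0,-0.002],[0,0,-0.002],[0,0,-0.002],[0,0,-0.002],[0,0,0.02],[0,0,0.06],[0,0,0.1],[0,0,0.14],[0,0,0.14],[0,0,0.14]],"rot":[[0,0,0],[0,0,0],[0,0,0],[0,0,0],[0,0,0],[0,0,0],[0,0,0],[0,0,0],[0,0,0],[0,0,0],[0,0,0],[0,0,0]],"claw":[0,0.55,0.55,0.55,0.55,0.55,0.55,0.55,0.55,0.55,0.55,0.55]}'
python3 -m crank '{"xyz":[[0.109,-0.44,0],[0.109,-0.44,0],[0.109,-0.44,0],[0.109,-0.44,0],[0.109,-0.44,0],[0.109,-0.44,0],[0.109,-0.44,0],[0.109,-0.44,0],[0.109,-0.44,-0.06],[0.109,-0.44,-0.06],[0.109,-0.44,-0.06],[0.109,-0.44,-0.06]],"rot":[[0,0,-0.144],[0,0,-0.144],[0,0,-0.144],[0,0,-0.144],[0,0,-0.144],[0,0,-0.144],[0,0,-0.144],[0,0,-0.144],[0,0,-0.144],[0,0,-0.144],[0,0,-0.144],[0,0,-0.144]],"claw":[1,1,1,1,1,1,1,1,1,1,1,1]}'
cat > look.py <<'E'
import sys
from h import *
S,_=camera('scene');I,_=camera('top')
cv2.imwrite(sys.argv[1],np.hstack([cv2.resize(S[150:340,180:400],(400,345),interpolation=2),cv2.resize(I[120:260,240:435],(400,287),interpolation=2,).copy() if 0 else cv2.resize(I[120:285,240:431],(400,345),interpolation=2)]))
E
python3 look.py pics/p4.png
```

```text
clock: 7.08
tcp_pos: [0.5272, -0.0183, 0.1802]
orientation: [3.14, -0.005, -0.0]
force: [-0.0, 0.1, -0.8]
gripper_width: 0.0472
grasp_force: 0.0
clock: 8.08
tcp_pos: [0.6116, -0.3683, 0.1271]
orientation: [-3.139, 0.005, -0.227]
force: [0.4, 0.2, 0.8]
gripper_width: 0.0852
grasp_force: 0.0
```

View pics/p4.png

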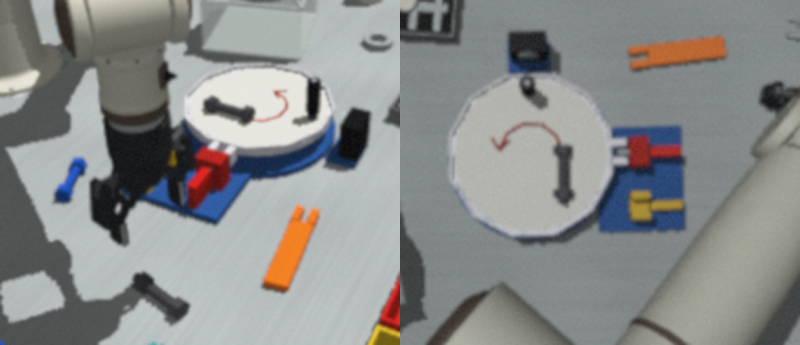

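One screw is on the dial at crop (563,175), clear of the crank. The second is unmoved at scene crop (160,297). Grasping it.

```bash
python3 -m crank '{"xyz":[[0,-0.001,-0.05],[0,-0.001,-0.1],[0,-0.001,-0.13],[0,-0.001,-0.15],[0,-0.001,-0.15],[0,-0.001,-0.15],[0,-0.001,-0.15],[0,-0.001,-0.15],[0,-0.001,-0.15],[0,-0.001,-0.15],[0,-0.001,-0.15],[0,-0.001,-0.15]],"rot":[[0,0,0],[0,0,0],[0,0,0],[0,0,0],[0,0,0],[0,0,0],[0,0,0],[0,0,0],[0,0,0],[0,0,0],[0,0,0],[0,0,0]],"claw":[1,1,1,1,1,0,0,0,0,0,0,0]}' 50; python3 -m crank '{"xyz":[[0,0,0],[0,0,0],[0,0,0],[0,0,0],[0,0,0.02],[0,0,0.05],[0,0,0.1],[0,0,0.14],[0,0,0.18],[0,0,0.2],[0,0,0.2],[0,0,0.2]],"rot":[[0,0,0],[0,0,0],[0,0,0],[0,0,0],[0,0,0],[0,0,0],[0,0,0],[0,0,0],[0,0,0],[0,0,0],[0,0,0],[0,0,0]],"claw":[0,0,0,0,0,0,0,0,0,0,0,0]}'
```

```text
clock: 9.18
tcp_pos: [0.6133, -0.3713, 0.011]
orientation: [3.141, -0.002, -0.227]
force: [-0.7, 0.3, 5.1]
gripper_width: 0.0137
grasp_force: 48.9
clock: 10.18
tcp_pos: [0.613, -0.3708, 0.1706]
orientation: [3.141, -0.001, -0.226]
force: [0.2, 0.3, -3.2]
gripper_width: 0.0136
grasp_force: 51.6
```

```bash
python3 -m crank '{"xyz":[[-0.004,0.02,0],[-0.012,0.06,0],[-0.02,0.105,0],[-0.028,0.15,0],[-0.037,0.195,0],[-0.046,0.24,0],[-0.055,0.285,0],[-0.064,0.33,0],[-0.072,0.375,0],[-0.08,0.42,0],[-0.088,0.46,0],[-0.095,0.495,0]],"rot":[[0,0,0],[0,0,0.02],[0,0,0.04],[0,0,0.06],[0,0,0.08],[0,0,0.1],[0,0,0.12],[0,0,0.144],[0,0,0.144],[0,0,0.144],[0,0,0.144],[0,0,0.144]],"claw":[0,0,0,0,0,0,0,0,0,0,0,0]}'
python3 -m crank '{"xyz":[[-0.006,0.03,0],[-0.01,0.055,0],[-0.014,0.07,0],[-0.014,0.071,-0.03],[-0.014,0.071,-0.06],[-0.014,0.071,-0.085],[-0.014,0.071,-0.1],[-0.014,0.071,-0.11],[-0.014,0.071,-0.116],[-0.014,0.071,-0.12],[-0.014,0.071,-0.122],[-0.014,0.071,-0.122]],"rot":[[0,0,0],[0,0,0],[0,0,0],[0,0,0],[0,0,0],[0,0,0],[0,0,0],[0,0,0],[0,0,0],[0,0,0],[0,0,0],[0,0,0]],"claw":[0,0,0,0,0,0,0,0,0,0,0,0]}'
```

```text
clock: 11.18
tcp_pos: [0.5339, 0.0279, 0.1666]
orientation: [-3.14, 0.006, 0.001]
force: [0.6, 0.8, -2.5]
gripper_width: 0.0135
grasp_force: 51.7
clock: 12.18
tcp_pos: [0.5261, 0.082, 0.0726]
orientation: [3.142, -0.001, -0.0]
force: [0.2, 0.2, -1.7]
gripper_width: 0.0135
grasp_force: 51.8
```

Lower the last 8 mm, release, rise and look.

```bash
python3 -m crank '{"xyz":[[0,0,-0.003],[0,0,-0.005],[0,0,-0.007],[0,0,-0.008],[0,0,-0.009],[0,0,-0.009],[0,0,-0.009]],"rot":[[0,0,0],[0,0,0],[0,0,0],[0,0,0],[0,0,0],[0,0,0],[0,0,0]],"claw":[0,0,0,0,0,0,0]}'
python3 -m crank '{"xyz":[[0,0,0],[0,0,0],[0,0,0],[0,0,0],[0,0,0],[0,0,0.02],[0,0,0.06],[0,0,0.1],[0,0,0.15],[0,0,0.2],[0,0,0.2],[0,0,0.2]],"rot":[[0,0,0],[0,0,0],[0,0,0],[0,0,0],[0,0,0],[0,0,0],[0,0,0],[0,0,0],[0,0,0],[0,0,0],[0,0,0],[0,0,0]],"claw":[0.55,0.55,0.55,0.55,0.55,0.55,0.55,0.55,0.55,0.55,0.55,0.55]}'
```

```text
clock: 12.77
tcp_pos: [0.5259, 0.0822, 0.066]
orientation: [-3.142, -0.0, -0.0]
force: [-3.0, 0.6, 6.6]
gripper_width: 0.0134
grasp_force: 52.7
clock: 13.77
tcp_pos: [0.5275, 0.082, 0.2282]
orientation: [3.141, -0.007, -0.0]
force: [0.0, -1.3, -0.8]
gripper_width: 0.0469
grasp_force: 0.0
```

```bash
python3 - <<'E'
from h import *
print(manip.state()['joints'])
E
python3 -m crank '{"xyz":[[0.046,-0.325,0],[0.046,-0.325,0],[0.046,-0.325,0],[0.046,-0.325,0],[0.046,-0.325,0],[0.046,-0.325,0],[0.046,-0.325,0],[0.046,-0.325,0],[0.046,-0.325,0],[0.046,-0.325,0],[0.046,-0.325,0],[0.046,-0.325,0]],"rot":[[0,0,0],[0,0,0],[0,0,0],[0,0,0],[0,0,0],[0,0,0],[0,0,0],[0,0,0],[0,0,0],[0,0,0],[0,0,0],[0,0,0]],"claw":[0.9,0.9,0.9,0.9,0.9,0.9,0.9,0.9,0.9,0.9,0.9,0.9]}'
python3 - <<'E'
from h import *
print(manip.state()['joints'])
E
python3 look.py pics/p5.png
```

```text
[-7.22283461e-02  4.88819243e-02  1.72150538e+00 -1.28056616e-05
  1.36439279e+00  1.49871967e+00]
clock: 14.77
tcp_pos: [0.5623, -0.1763, 0.2247]
orientation: [-3.141, 0.0, 0.002]
force: [-0.1, -0.6, -0.6]
gripper_width: 0.0767
grasp_force: 0.0
[-5.08721130e-01  2.00103022e-01  1.56265298e+00  2.03423053e-04
  1.37928387e+00  1.06032839e+00]
```

View pics/p5.png

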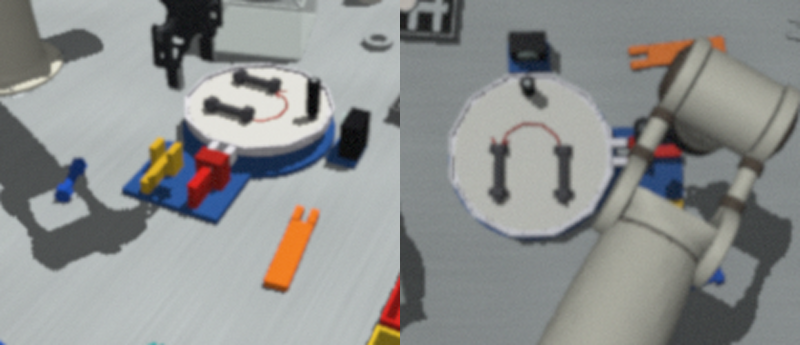

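Both screws lie parallel on the dial at crop (499,173) and (563,173), and the pin is still home. Turning the tool 90° above the pin and descending.

```bash
python3 -m crank '{"xyz":[[0,0,0],[0,0,0],[0,0,0],[0,0,0],[0,0,0],[0,0,0],[0,0,-0.02],[0,0,-0.05],[0,0,-0.08],[0,0,-0.1],[0,0,-0.12],[0,0,-0.12]],"rot":[[0,0,0.97],[0,0,0.97],[0,0,0.97],[0,0,0.97],[0,0,0.97],[0,0,0.97],[0,0,0.97],[0,0,0.97],[0,0,0.97],[0,0,0.97],[0,0,0.97],[0,0,0.97]],"claw":[0.7,0.7,0.7,0.7,0.7,0.7,0.7,0.7,0.7,0.7,0.7,0.7]}'
python3 -m crank '{"xyz":[[0,-0.003,0],[0,-0.003,0],[0,-0.003,0],[0,-0.003,0]],"rot":[[0,0,0.03],[0,0,0.03],[0,0,0.03],[0,0,0.03]],"claw":[0.7,0.7,0.7,0.7]}'
python3 look.py pics/p6.png
```

```text
clock: 15.87
tcp_pos: [0.5601, -0.176, 0.1249]
orientation: [-3.136, -0.003, 1.507]
force: [-0.3, 0.6, -0.2]
gripper_width: 0.0598
grasp_force: 0.0
clock: 16.2
tcp_pos: [0.5626, -0.1801, 0.1293]
orientation: [3.141, 0.0, 1.546]
force: [0.0, -0.4, -0.2]
gripper_width: 0.0598
grasp_force: 0.0
```

View pics/p6.png

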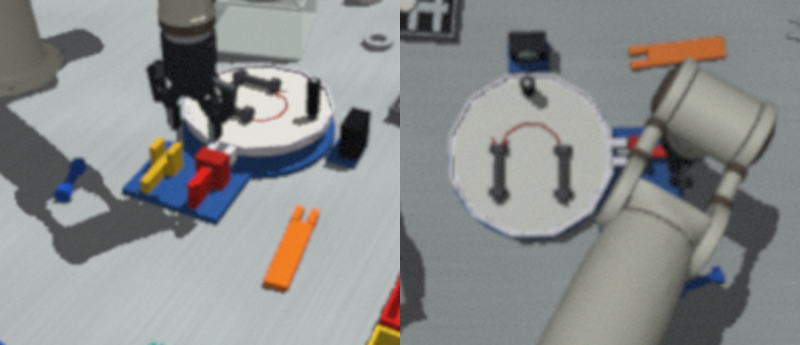

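The open fingers sit above the handle at z 0.129, as intended. Descending to the handle and closing.

```bash
python3 -m crank '{"xyz":[[0,0,-0.03],[0,0,-0.06],[0,0,-0.085],[0,0,-0.105],[0,0,-0.115],[0,0,-0.12],[0,0,-0.12],[0,0,-0.12]],"rot":[[0,0,0.018],[0,0,0.018],[0,0,0.018],[0,0,0.018],[0,0,0.018],[0,0,0.018],[0,0,0.018],[0,0,0.018]],"claw":[0.7,0.7,0.7,0.7,0.7,0.7,0.7,0.7]}'
python3 -m crank '{"xyz":[[0,0,0],[0,0,0],[0,0,0],[0,0,0],[0,0,0],[0,0,0],[0,0,0],[0,0,0]],"rot":[[0,0,0],[0,0,0],[0,0,0],[0,0,0],[0,0,0],[0,0,0],[0,0,0],[0,0,0]],"claw":[0,0,0,0,0,0,0,0]}' 40
```

```text
clock: 16.97
tcp_pos: [0.5631, -0.1806, 0.0339]
orientation: [3.14, 0.001, 1.575]
force: [0.3, -0.4, 0.1]
gripper_width: 0.0596
grasp_force: 0.0
clock: 17.63
tcp_pos: [0.563, -0.1806, 0.0338]
orientation: [3.14, 0.001, 1.575]
force: [0.6, 0.1, 5.9]
gripper_width: 0.0149
grasp_force: 39.8
```

```bash
python3 -m crank '{"xyz":[[0,-0.003,0.001],[0,-0.01,0.0015],[0,-0.018,0.0015],[0,-0.026,0.0015],[0,-0.034,0.0015],[0,-0.042,0.0015],[0,-0.05,0.0015],[0,-0.058,0.0015],[0,-0.066,0.0015],[0,-0.073,0.0015],[0,-0.076,0.0015],[0,-0.076,0.0015]],"rot":[[0,0,0],[0,0,0],[0,0,0],[0,0,0],[0,0,0],[0,0,0],[0,0,0],[0,0,0],[0,0,0],[0,0,0],[0,0,0],[0,0,0]],"claw":[0,0,0,0,0,0,0,0,0,0,0,0]}'
python3 look.py pics/p7.png
```

```text
clock: 18.63
tcp_pos: [0.562, -0.2418, 0.0338]
orientation: [-3.141, 0.0, 1.574]
force: [1.0, 0.2, -1.1]
gripper_width: 0.0155
grasp_force: 39.2
```

View pics/p7.png

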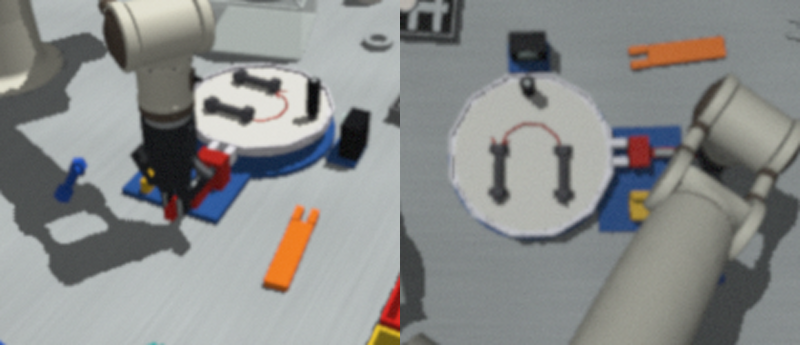

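```bash
python3 -m crank '{"xyz":[[0,-0.007,0],[0,-0.013,0.003],[0,-0.013,0.015],[0,-0.013,0.03],[0,-0.013,0.045],[0,-0.013,0.06],[0,-0.013,0.065],[0,-0.013,0.065],[0,-0.013,0.065]],"rot":[[0,0,0],[0,0,0],[0,0,0],[0,0,0],[0,0,0],[0,0,0],[0,0,0],[0,0,0],[0,0,0]],"claw":[0,0,0,0,0,0,0,0,0]}'
python3 - <<'E'
from h import *
S,D=camera('scene');I,DT=camera('top');
cv2.imwrite('pics/p8.png',np.hstack([cv2.resize(S[200:310,210:340],(400,338),interpolation=2),cv2.resize(I[150:260,310:440],(400,338),interpolation=2)]))
for n,A,DD in(('scene',S,D),('top',I,DT)):
    X=cloud(n,DD);H=cv2.cvtColor(A,cv2.COLOR_BGR2HSV).astype(int)
    m=((H[...,0]<8)|(H[...,0]>172))&(H[...,1]>140)&(X[...,1]<-.16)&(X[...,1]>-.4)&(X[...,0]>.5)&(X[...,0]<.62)&(X[...,2]>.045);print(n,m.sum(), m.any() and (np.argwhere(m).mean(0),X[m].min(0).round(3),X[m].max(0).round(3)))
E
```

```text
clock: 19.48
tcp_pos: [0.5626, -0.2515, 0.0866]
orientation: [3.141, 0.0, 1.575]
force: [0.6, 0.4, -1.6]
gripper_width: 0.0152
grasp_force: 39.2
scene 76 (array([250.01315789, 271.98684211]), array([ 0.554, -0.28 ,  0.091]), array([ 0.619, -0.241,  0.162]))
top 0 False
```

View pics/p8.png

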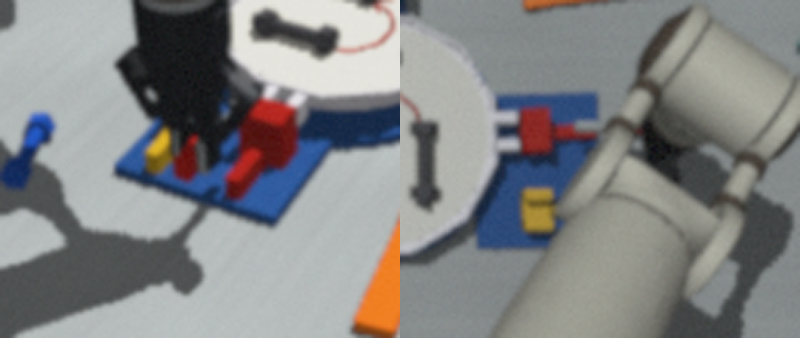

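The pin is held clear of the block: red handle between the fingers at scene crop (187,155), shank pointing at the block at top crop (585,130). Moving over the notch.

```bash
python3 -m crank '{"xyz":[[-0.02,0,0],[-0.045,0,0],[-0.07,0,0],[-0.09,0,0],[-0.106,0,0],[-0.106,0.015,0],[-0.106,0.035,0],[-0.106,0.055,0],[-0.106,0.072,0],[-0.106,0.084,0],[-0.106,0.084,0],[-0.106,0.084,0]],"rot":[[0,0,0],[0,0,0],[0,0,0],[0,0,0],[0,0,0],[0,0,0],[0,0,0],[0,0,0],[0,0,0],[0,0,0],[0,0,0],[0,0,0]],"claw":[0,0,0,0,0,0,0,0,0,0,0,0]}'
python3 - <<'E'
from h import *
print(proj('top',[[.563,-.172,.098]]))
S,D=camera('scene');I,DT=camera('top');
cv2.imwrite('pics/p9.png',np.hstack([cv2.resize(S[200:310,210:340],(400,338),interpolation=2),cv2.resize(I[150:260,310:440],(400,338),interpolation=2)]))
E
```

```text
clock: 20.58
tcp_pos: [0.4779, -0.1835, 0.0861]
orientation: [3.141, 0.0, 1.577]
force: [0.1, -0.6, -1.1]
gripper_width: 0.0151
grasp_force: 39.3
[[366.59396389 190.42907295]]
```

View pics/p9.png

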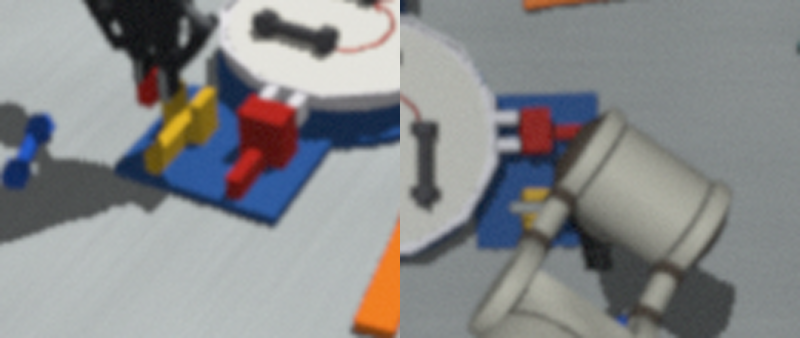

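The top view shows the shank at crop (525,208), centred over the yellow notch. Lowering.

```bash
python3 -m crank '{"xyz":[[0,0,-0.01],[0,0,-0.02],[0,0,-0.03],[0,0,-0.04],[0,0,-0.047],[0,0,-0.053],[0,0,-0.058],[0,0,-0.062],[0,0,-0.064],[0,0,-0.064],[0,0,-0.064]],"rot":[[0,0,0],[0,0,0],[0,0,0],[0,0,0],[0,0,0],[0,0,0],[0,0,0],[0,0,0],[0,0,0],[0,0,0],[0,0,0]],"claw":[0,0,0,0,0,0,0,0,0,0,0]}'
```

```text
clock: 21.6
tcp_pos: [0.4778, -0.1844, 0.0351]
orientation: [3.141, 0.0, 1.575]
force: [1.2, 0.3, -1.0]
gripper_width: 0.015
grasp_force: 39.4
```

```bash
python3 -m crank '{"xyz":[[0,0,-0.001],[0,0,-0.002],[0,0,-0.002],[0,0,-0.002],[0,0,-0.002],[0,0,-0.002],[0,0,-0.002],[0,0,0.03],[0,0,0.07],[0,0,0.12],[0,0,0.17],[0,0,0.17]],"rot":[[0,0,0],[0,0,0],[0,0,0],[0,0,0],[0,0,0],[0,0,0],[0,0,0],[0,0,0],[0,0,0],[0,0,0],[0,0,0],[0,0,0]],"claw":[0,0,0,0.6,0.6,0.6,0.6,0.6,0.6,0.6,0.6,0.6]}'
python3 -m crank '{"xyz":[[0.222,0.02,0.03],[0.222,0.26,0.03],[0.222,0.26,0.03],[0.222,0.26,0.03],[0.222,0.26,0.03],[0.222,0.26,0.03],[0.222,0.26,0.03],[0.222,0.26,0.03],[0.222,0.26,0.03],[0.222,0.26,0.03],[0.222,0.26,0.03],[0.222,0.26,0.03]],"rot":[[0,0,-1],[0,0,-1],[0,0,-1],[0,0,-1],[0,0,-1],[0,0,-1],[0,0,-1],[0,0,-1],[0,0,-1],[0,0,-1],[0,0,-1],[0,0,-1]],"claw":[0.6,0.6,0.6,0.6,0.6,0.6,0.6,0.6,0.6,0.6,0.6,0.6]}'
python3 - <<'E'
from h import *
S,D=camera('scene');I,DT=camera('top');
cv2.imwrite('pics/p10.png',np.hstack([cv2.resize(S[180:290,230:380],(400,293),interpolation=2),cv2.resize(I[130:260,250:400],(400,347),interpolation=2)[:293]]))
for n,A,DD in(('scene',S,D),('top',I,DT)):
    X=cloud(n,DD);H=cv2.cvtColor(A,cv2.COLOR_BGR2HSV).astype(int)
    m=((H[...,0]<8)|(H[...,0]>172))&(H[...,1]>140)&(X[...,1]<-.14)&(X[...,1]>-.4)&(X[...,0]>.42)&(X[...,0]<.52);print(n,m.sum())
    if m.any(): q=plane(n,np.argwhere(m)[:,::-1],.055);print(q.mean(0),np.percentile(q,[2,98],0).round(3),np.percentile(X[m][:,2],[50,90]))
E
```

```text
clock: 22.6
tcp_pos: [0.482, -0.1872, 0.1799]
orientation: [3.129, 0.009, 1.575]
force: [1.5, -1.3, 1.8]
gripper_width: 0.0512
grasp_force: 0.0
clock: 23.6
tcp_pos: [0.6551, 0.024, 0.1943]
orientation: [-3.141, 0.001, 0.112]
force: [0.4, -1.0, 0.0]
gripper_width: 0.0511
grasp_force: 0.0
scene 108
[ 0.48477715 -0.19255544  0.055     ] [[ 0.473 -0.222  0.055]
 [ 0.495 -0.164  0.055]] [0.0522988  0.05517047]
top 70
[ 0.4768233  -0.18003052  0.055     ] [[ 0.47  -0.201  0.055]
 [ 0.483 -0.159  0.055]] [0.05455767 0.05802679]
```

View pics/p10.png

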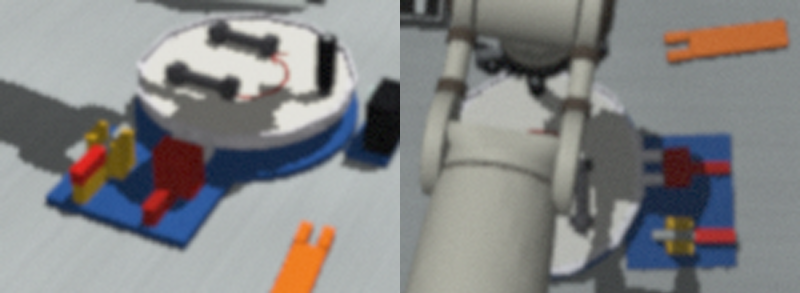

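The pin is parked: red handle on the yellow ledge at scene crop (88,165), and the top measurement is (0.477,-0.180) at handle-top z 0.055. Both screws are still aboard. Aligning above the crank.

```bash
python3 -m crank '{"xyz":[[0.001,0.012,0],[0.001,0.012,-0.03],[0.001,0.012,-0.04],[0.001,0.012,-0.04],[0.001,0.012,-0.04]],"rot":[[0,0,-0.06],[0,0,-0.06],[0,0,-0.06],[0,0,-0.06],[0,0,-0.06]],"claw":[0.6,0.6,0.6,0.6,0.6]}'
python3 - <<'E'
from h import *
S,D=camera('scene')
cv2.imwrite('pics/p11.png',cv2.resize(S[140:260,290:410],(480,480),interpolation=2))
X=cloud('scene',D);v=S.max(2);m=(v<75)&(np.hypot(X[...,0]-.657,X[...,1]-.035)<.025)&(X[...,2]>.07)&(X[...,2]<.125);print(m.sum(),np.median(X[m],0))
for z in(.085,.105):
    k=m&(abs(X[...,2]-z)<.008);q=np.argwhere(k)[:,::-1].mean(0);print(z,plane('scene',[q],z),np.median(X[k],0))
E
```

```text
clock: 24.12
tcp_pos: [0.6553, 0.0332, 0.162]
orientation: [-3.141, 0.002, 0.025]
force: [-0.9, 0.1, 0.6]
gripper_width: 0.0514
grasp_force: 0.0
87 [0.66109574 0.02590962 0.09760101]
0.085 [[0.65963511 0.02613184 0.085     ]] [0.660247   0.0259844  0.08598505]
0.105 [[0.66044058 0.02578437 0.105     ]] [0.66103629 0.02529954 0.10502995]
```

View pics/p11.png

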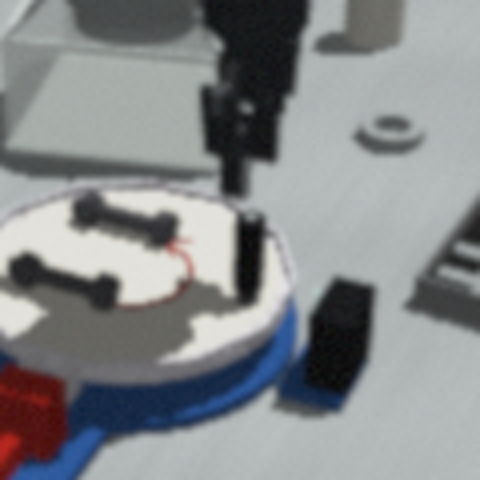

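The grip stands at crop (250,260), right under the fingers at (235,190). Its axis works out at (0.6565,0.035). Descending and closing.

```bash
python3 -m crank '{"xyz":[[0.0015,0.0025,-0.02],[0.0015,0.0025,-0.045],[0.0015,0.0025,-0.065],[0.0015,0.0025,-0.08],[0.0015,0.0025,-0.087],[0.0015,0.0025,-0.087],[0.0015,0.0025,-0.087],[0.0015,0.0025,-0.087],[0.0015,0.0025,-0.087],[0.0015,0.0025,-0.087],[0.0015,0.0025,-0.087],[0.0015,0.0025,-0.087]],"rot":[[0,0,0],[0,0,0],[0,0,0],[0,0,0],[0,0,0],[0,0,0],[0,0,0],[0,0,0],[0,0,0],[0,0,0],[0,0,0],[0,0,0]],"claw":[0.6,0.6,0.6,0.6,0.6,0.6,0,0,0,0,0,0]}' 40
python3 - <<'E'
import numpy as np
# crank circle offsets (shares of 0.8) from the starting angle of each 45-degree call, centre radius .1
for k in range(8):
    a0=np.radians(45*k);a=a0+np.radians(np.linspace(3.75,45,12))
    print(k,np.round(np.c_[np.cos(a)-np.cos(a0),np.sin(a)-np.sin(a0)]*.125,3).tolist())
E
```

```text
clock: 25.17
tcp_pos: [0.6583, 0.0353, 0.0952]
orientation: [3.141, -0.003, 0.024]
force: [-0.6, 0.0, 6.5]
gripper_width: 0.023
grasp_force: 39.8
0 [[-0.0, 0.008], [-0.001, 0.016], [-0.002, 0.024], [-0.004, 0.032], [-0.007, 0.04], [-0.01, 0.048], [-0.013, 0.055], [-0.017, 0.062], [-0.021, 0.069], [-0.026, 0.076], [-0.031, 0.082], [-0.037, 0.088]]
1 [[-0.006, 0.006], [-0.012, 0.011], [-0.019, 0.016], [-0.026, 0.02], [-0.033, 0.024], [-0.041, 0.027], [-0.048, 0.03], [-0.056, 0.032], [-0.064, 0.034], [-0.072, 0.036], [-0.08, 0.036], [-0.088, 0.037]]
2 [[-0.008, -0.0], [-0.016, -0.001], [-0.024, -0.002], [-0.032, -0.004], [-0.04, -0.007], [-0.048, -0.01], [-0.055, -0.013], [-0.062, -0.017], [-0.069, -0.021], [-0.076, -0.026], [-0.082, -0.031], [-0.088, -0.037]]
3 [[-0.006, -0.006], [-0.011, -0.012], [-0.016, -0.019], [-0.02, -0.026], [-0.024, -0.033], [-0.027, -0.041], [-0.03, -0.048], [-0.032, -0.056], [-0.034, -0.064], [-0.036, -0.072], [-0.036, -0.08], [-0.037, -0.088]]
4 [[0.0, -0.008], [0.001, -0.016], [0.002, -0.024], [0.004, -0.032], [0.007, -0.04], [0.01, -0.048], [0.013, -0.055], [0.017, -0.062], [0.021, -0.069], [0.026, -0.076], [0.031, -0.082], [0.037, -0.088]]
5 [[0.006, -0.006], [0.012, -0.011], [0.019, -0.016], [0.026, -0.02], [0.033, -0.024], [0.041, -0.027], [0.048, -0.03], [0.056, -0.032], [0.064, -0.034], [0.072, -0.036], [0.08, -0.036], [0.088, -0.037]]
6 [[0.008, 0.0], [0.016, 0.001], [0.024, 0.002], [0.032, 0.004], [0.04, 0.007], [0.048, 0.01], [0.055, 0.013], [0.063, 0.017], [0.069, 0.021], [0.076, 0.026], [0.082, 0.031], [0.088, 0.037]]
7 [[0.006, 0.006], [0.011, 0.012], [0.016, 0.019], [0.02, 0.026], [0.024, 0.033], [0.027, 0.041], [0.03, 0.048], [0.032, 0.056], [0.034, 0.064], [0.036, 0.072], [0.036, 0.08], [0.037, 0.088]]
```

```bash
python3 -m crank '{"xyz":[[0,0.008,0],[-0.001,0.016,0],[-0.002,0.024,0],[-0.004,0.032,0],[-0.007,0.04,0],[-0.01,0.048,0],[-0.013,0.055,0],[-0.017,0.062,0],[-0.021,0.069,0],[-0.026,0.076,0],[-0.031,0.082,0],[-0.037,0.088,0]],"rot":[[0,0,0],[0,0,0],[0,0,0],[0,0,0],[0,0,0],[0,0,0],[0,0,0],[0,0,0],[0,0,0],[0,0,0],[0,0,0],[0,0,0]],"claw":[0,0,0,0,0,0,0,0,0,0,0,0]}' 45
```

```text
clock: 26.17
tcp_pos: [0.6283, 0.1046, 0.0951]
orientation: [3.139, -0.002, 0.024]
force: [-1.4, -5.1, 7.9]
gripper_width: 0.0231
grasp_force: 43.9
```

Small forces. On with the turn.

```bash
python3 -m crank '{"xyz":[[-0.006,0.006,0],[-0.012,0.011,0],[-0.019,0.016,0],[-0.026,0.02,0],[-0.033,0.024,0],[-0.041,0.027,0],[-0.048,0.03,0],[-0.056,0.032,0],[-0.064,0.034,0],[-0.072,0.036,0],[-0.08,0.036,0],[-0.088,0.037,0]],"rot":[[0,0,0],[0,0,0],[0,0,0],[0,0,0],[0,0,0],[0,0,0],[0,0,0],[0,0,0],[0,0,0],[0,0,0],[0,0,0],[0,0,0]],"claw":[0,0,0,0,0,0,0,0,0,0,0,0]}'
```

```text
clock: 27.17
tcp_pos: [0.5589, 0.1332, 0.0952]
orientation: [3.138, -0.004, 0.024]
force: [1.1, -10.6, 5.4]
gripper_width: 0.0228
grasp_force: 44.0
```

```bash
python3 -m crank '{"xyz":[[-0.008,0,0],[-0.016,-0.001,0],[-0.024,-0.002,0],[-0.032,-0.004,0],[-0.04,-0.007,0],[-0.048,-0.01,0],[-0.055,-0.013,0],[-0.062,-0.017,0],[-0.069,-0.021,0],[-0.076,-0.026,0],[-0.082,-0.031,0],[-0.088,-0.037,0]],"rot":[[0,0,0],[0,0,0],[0,0,0],[0,0,0],[0,0,0],[0,0,0],[0,0,0],[0,0,0],[0,0,0],[0,0,0],[0,0,0],[0,0,0]],"claw":[0,0,0,0,0,0,0,0,0,0,0,0]}'
python3 look.py pics/p12.png
```

```text
clock: 28.17
tcp_pos: [0.4889, 0.1051, 0.0951]
orientation: [3.141, -0.006, 0.023]
force: [4.0, -2.0, 6.4]
gripper_width: 0.0234
grasp_force: 44.3
```

View pics/p12.png

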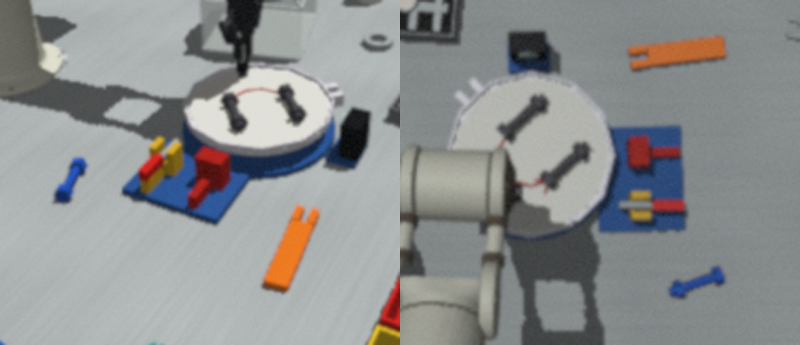

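The dial has turned about 135°: the fork is now at top crop (468,92), both screws are aboard at (523,117) and (567,165), and the pin is parked. The viewing budget is used up, so I continue by numbers.

```bash
python3 -m crank '{"xyz":[[-0.006,-0.006,0],[-0.011,-0.012,0],[-0.016,-0.019,0],[-0.02,-0.026,0],[-0.024,-0.033,0],[-0.027,-0.041,0],[-0.03,-0.048,0],[-0.032,-0.056,0],[-0.034,-0.064,0],[-0.036,-0.072,0],[-0.036,-0.08,0],[-0.037,-0.088,0]],"rot":[[0,0,0],[0,0,0],[0,0,0],[0,0,0],[0,0,0],[0,0,0],[0,0,0],[0,0,0],[0,0,0],[0,0,0],[0,0,0],[0,0,0]],"claw":[0,0,0,0,0,0,0,0,0,0,0,0]}'
```

```text
clock: 29.27
tcp_pos: [0.4583, 0.0353, 0.0951]
orientation: [-3.141, -0.003, 0.024]
force: [0.5, 1.7, 9.4]
gripper_width: 0.0231
grasp_force: 45.8
```

```bash
python3 -m crank '{"xyz":[[0,-0.008,0],[0.001,-0.016,0],[0.002,-0.024,0],[0.004,-0.032,0],[0.007,-0.04,0],[0.01,-0.048,0],[0.013,-0.055,0],[0.017,-0.062,0],[0.021,-0.069,0],[0.026,-0.076,0],[0.031,-0.082,0],[0.037,-0.088,0]],"rot":[[0,0,0],[0,0,0],[0,0,0],[0,0,0],[0,0,0],[0,0,0],[0,0,0],[0,0,0],[0,0,0],[0,0,0],[0,0,0],[0,0,0]],"claw":[0,0,0,0,0,0,0,0,0,0,0,0]}'
```

```text
clock: 30.27
tcp_pos: [0.4866, -0.0364, 0.095]
orientation: [3.139, 0.001, 0.024]
force: [-6.9, -5.1, 15.3]
gripper_width: 0.023
grasp_force: 46.2
```

```bash
python3 -m crank '{"xyz":[[0.006,-0.006,0],[0.012,-0.011,0],[0.019,-0.016,0],[0.026,-0.02,0],[0.033,-0.024,0],[0.041,-0.027,0],[0.048,-0.03,0],[0.056,-0.032,0],[0.064,-0.034,0],[0.072,-0.036,0],[0.08,-0.036,0],[0.088,-0.037,0]],"rot":[[0,0,0],[0,0,0],[0,0,0],[0,0,0],[0,0,0],[0,0,0],[0,0,0],[0,0,0],[0,0,0],[0,0,0],[0,0,0],[0,0,0]],"claw":[0,0,0,0,0,0,0,0,0,0,0,0]}'
```

```text
clock: 31.27
tcp_pos: [0.5583, -0.0669, 0.0951]
orientation: [3.138, -0.002, 0.023]
force: [-1.9, -5.1, 8.1]
gripper_width: 0.0228
grasp_force: 45.5
```

```bash
python3 -m crank '{"xyz":[[0.008,0,0],[0.016,0.001,0],[0.024,0.002,0],[0.032,0.004,0],[0.04,0.007,0],[0.048,0.01,0],[0.055,0.013,0],[0.063,0.017,0],[0.069,0.021,0],[0.076,0.026,0],[0.082,0.031,0],[0.088,0.037,0]],"rot":[[0,0,0],[0,0,0],[0,0,0],[0,0,0],[0,0,0],[0,0,0],[0,0,0],[0,0,0],[0,0,0],[0,0,0],[0,0,0],[0,0,0]],"claw":[0,0,0,0,0,0,0,0,0,0,0,0]}'
```

```text
clock: 32.27
tcp_pos: [0.6297, -0.0369, 0.0952]
orientation: [3.138, -0.005, 0.023]
force: [3.8, -6.3, 3.6]
gripper_width: 0.0228
grasp_force: 45.1
```

```bash
python3 -m crank '{"xyz":[[0.006,0.006,0],[0.011,0.012,0],[0.016,0.019,0],[0.02,0.026,0],[0.024,0.033,0],[0.027,0.041,0],[0.03,0.048,0],[0.032,0.056,0],[0.034,0.064,0],[0.036,0.072,0],[0.036,0.08,0],[0.037,0.088,0]],"rot":[[0,0,0],[0,0,0],[0,0,0],[0,0,0],[0,0,0],[0,0,0],[0,0,0],[0,0,0],[0,0,0],[0,0,0],[0,0,0],[0,0,0]],"claw":[0,0,0,0,0,0,0,0,0,0,0,0]}'
```

```text
clock: 33.27
tcp_pos: [0.6583, 0.0351, 0.0951]
orientation: [3.141, -0.003, 0.023]
force: [-2.4, -1.7, 9.1]
gripper_width: 0.0229
grasp_force: 45.5
```

Nudge up to the stop, release and rise, then measure the screws numerically.

```bash
python3 -m crank '{"xyz":[[0,0.002,0],[0,0.004,0],[0,0.005,0],[0,0.005,0],[0,0.005,0]],"rot":[[0,0,0],[0,0,0],[0,0,0],[0,0,0],[0,0,0]],"claw":[0,0,0,0,0]}'
python3 -m crank '{"xyz":[[0,0,0],[0,0,0],[0,0,0],[0,0,0],[0,0,0.03],[0,0,0.07],[0,0,0.11],[0,0,0.16],[0,0,0.2],[0,0,0.2],[0,0,0.2],[0,0,0.2]],"rot":[[0,0,0],[0,0,0],[0,0,0],[0,0,0],[0,0,0],[0,0,0],[0,0,0],[0,0,0],[0,0,0],[0,0,0],[0,0,0],[0,0,0]],"claw":[0.6,0.6,0.6,0.6,0.6,0.6,0.6,0.6,0.6,0.6,0.6,0.6]}'
cat > scr.py <<'E'
from h import *
for n in('scene','top'):
    A,D=camera(n);X=cloud(n,D);v=A.max(2);m=((v<100)&(X[...,2]>.058)&(X[...,2]<.09)&(np.hypot(X[...,0]-.557,X[...,1]-.034)<.12)).astype(np.uint8)
    k,l,s,c=cv2.connectedComponentsWithStats(m)
    for i in range(1,k):
        if s[i,4]<20: continue
        q=plane(n,np.argwhere(l==i)[:,::-1],.073)[:,:2];mu=q.mean(0);w,V=np.linalg.eigh(np.cov(q.T));d=V[:,1];p=(q-mu)@d;print(n,s[i,4],(mu+d*(p.min()+p.max())/2).round(4),'ang',np.degrees(np.arctan2(d[1],d[0]))%180,'len',np.ptp(p).round(3),'z',np.percentile(X[l==i][:,2],[50,95]).round(3))
E
python3 scr.py
```

```text
clock: 33.68
tcp_pos: [0.6581, 0.0395, 0.0951]
orientation: [-3.141, -0.003, 0.024]
force: [0.1, 0.5, 8.0]
gripper_width: 0.023
grasp_force: 45.4
clock: 34.68
tcp_pos: [0.6566, 0.0394, 0.252]
orientation: [-3.141, 0.002, 0.024]
force: [-1.2, -0.3, -0.4]
gripper_width: 0.0512
grasp_force: 0.0
scene 137 [0.5307 0.0704] ang 177.09105830322915 len 0.093 z [0.072 0.08 ]
scene 156 [ 0.5329 -0.0289] ang 0.2838168662660223 len 0.094 z [0.071 0.079]
scene 50 [0.6583 0.0334] ang 110.5310152890697 len 0.049 z [0.078 0.089]
top 202 [ 0.5307 -0.0194] ang 178.76587952658363 len 0.103 z [0.075 0.084]
```

```bash
python3 -m crank '{"xyz":[[-0.162,0.052,0],[-0.162,0.052,0],[-0.162,0.052,0],[-0.162,0.052,0],[-0.162,0.052,-0.05],[-0.162,0.052,-0.1],[-0.162,0.052,-0.14],[-0.162,0.052,-0.18],[-0.162,0.052,-0.21],[-0.162,0.052,-0.225],[-0.162,0.052,-0.231],[-0.162,0.052,-0.231]],"rot":[[0,0,0],[0,0,0],[0,0,0],[0,0,0],[0,0,0],[0,0,0],[0,0,0],[0,0,0],[0,0,0],[0,0,0],[0,0,0],[0,0,0]],"claw":[0.6,0.6,0.6,0.6,0.6,0.6,0.6,0.6,0.6,0.6,0.6,0.6]}' 60
```

```text
clock: 35.78
tcp_pos: [0.5265, 0.081, 0.0672]
orientation: [-3.141, 0.003, 0.023]
force: [-0.0, 0.0, 0.8]
gripper_width: 0.0509
grasp_force: 0.0
```

```bash
python3 -m crank '{"xyz":[[0,0,-0.001],[0,0,-0.001],[0,0,-0.001],[0,0,-0.001],[0,0,-0.001],[0,0,-0.001],[0,0,-0.001],[0,0,0.02],[0,0,0.06],[0,0,0.1],[0,0,0.14],[0,0,0.18]],"rot":[[0,0,0],[0,0,0],[0,0,0],[0,0,0],[0,0,0],[0,0,0],[0,0,0],[0,0,0],[0,0,0],[0,0,0],[0,0,0],[0,0,0]],"claw":[0,0,0,0,0,0,0,0,0,0,0,0]}' 60; python3 scr.py
```

```text
clock: 36.78
tcp_pos: [0.5274, 0.081, 0.2146]
orientation: [3.142, -0.001, 0.024]
force: [-0.2, 0.2, -2.6]
gripper_width: 0.0115
grasp_force: 57.6
scene 169 [ 0.5302 -0.028 ] ang 177.18005120306296 len 0.095 z [0.072 0.08 ]
scene 46 [0.658  0.0331] ang 112.92713892179162 len 0.048 z [0.077 0.089]
top 176 [ 0.5227 -0.0168] ang 179.69546820544397 len 0.094 z [0.076 0.083]
```

```bash
python3 -m crank '{"xyz":[[0,0,0.03],[-0.01,0.02,0.045],[-0.025,0.05,0.05],[-0.045,0.09,0.05],[-0.063,0.13,0.05],[-0.081,0.17,0.05],[-0.099,0.21,0.05],[-0.117,0.25,0.05],[-0.135,0.29,0.05],[-0.15,0.325,0.05],[-0.16,0.345,0.05],[-0.162,0.351,0.05]],"rot":[[0,0,0],[0,0,0],[0,0,0],[0,0,0],[0,0,0],[0,0,0],[0,0,0],[0,0,0],[0,0,0],[0,0,0],[0,0,0],[0,0,0]],"claw":[0,0,0,0,0,0,0,0,0,0,0,0]}'
python3 -m crank '{"xyz":[[0,0,-0.01],[0,0,-0.03],[0,0,-0.06],[0,0,-0.085],[0,0,-0.1],[0,0,-0.11],[0,0,-0.115],[0,0,-0.115],[0,0,-0.115]],"rot":[[0,0,0],[0,0,0],[0,0,0],[0,0,0],[0,0,0],[0,0,0],[0,0,0],[0,0,0],[0,0,0]],"claw":[0,0,0,0,0,0,0,0,0]}'
```

```text
clock: 37.88
tcp_pos: [0.396, 0.364, 0.252]
orientation: [-3.141, 0.001, 0.027]
force: [-0.5, -0.1, -0.7]
gripper_width: 0.0115
grasp_force: 57.8
clock: 38.63
tcp_pos: [0.3987, 0.3618, 0.1614]
orientation: [-3.141, -0.001, 0.023]
force: [-0.4, -0.2, -2.3]
gripper_width: 0.0117
grasp_force: 57.8
```

Release, rise, and go above the second screw at (0.526,-0.019).

```bash
python3 -m crank '{"xyz":[[0,0,0],[0,0,0],[0,0,0],[0,0,0],[0,0,0],[0,0,0.03],[0,0,0.06],[0,0,0.1],[0,0,0.115],[0,0,0.115]],"rot":[[0,0,0],[0,0,0],[0,0,0],[0,0,0],[0,0,0],[0,0,0],[0,0,0],[0,0,0],[0,0,0],[0,0,0]],"claw":[0.4,0.4,0.4,0.4,0.4,0.4,0.4,0.4,0.4,0.4]}'
python3 -m crank '{"xyz":[[0.159,-0.475,0],[0.159,-0.475,0],[0.159,-0.475,0],[0.159,-0.475,0],[0.159,-0.475,0],[0.159,-0.475,0],[0.159,-0.475,0],[0.159,-0.475,0],[0.159,-0.475,0],[0.159,-0.475,0],[0.159,-0.475,-0.03],[0.159,-0.475,-0.06]],"rot":[[0,0,0],[0,0,0],[0,0,0],[0,0,0],[0,0,0],[0,0,0],[0,0,0],[0,0,0],[0,0,0],[0,0,0],[0,0,0],[0,0,0]],"claw":[0.6,0.6,0.6,0.6,0.6,0.6,0.6,0.6,0.6,0.6,0.6,0.6]}'
python3 scr.py
cat > bin.py <<'E'
from h import *
for n in('scene','top'):
    A,D=camera(n);X=cloud(n,D);v=A.max(2);m=((v<70)&(np.abs(X[...,0]-.398)<.11)&(np.abs(X[...,1]-.362)<.11)&(X[...,2]>-.02)).astype(np.uint8)
    k,l,s,c=cv2.connectedComponentsWithStats(m)
    for i in range(1,k):
        if s[i,4]>12: print(n,s[i,4],c[i].round(0),np.median(X[l==i],0).round(3))
E
python3 bin.py
```

```text
clock: 39.47
tcp_pos: [0.3999, 0.3629, 0.2567]
orientation: [-3.138, -0.007, 0.024]
force: [0.2, -0.3, 0.4]
gripper_width: 0.034
grasp_force: 0.0
clock: 40.47
tcp_pos: [0.5259, -0.0203, 0.2035]
orientation: [3.141, -0.001, 0.02]
force: [-0.4, 0.8, 0.0]
gripper_width: 0.0513
grasp_force: 0.0
scene 155 [ 0.5317 -0.0287] ang 179.20861969358924 len 0.092 z [0.071 0.08 ]
scene 47 [0.6576 0.0358] ang 108.35445718487921 len 0.045 z [0.079 0.089]
top 57 [ 0.4898 -0.0214] ang 50.44244820657545 len 0.04 z [0.074 0.082]
top 23 [236. 218.] [0.477 0.261 0.001]
top 17 [237. 228.] [ 0.443  0.255 -0.   ]
top 70 [204. 240.] [0.405 0.361 0.028]
```

The first screw lies in the bin (dark blob at z 0.028 through the throat). Picking up the second.

```bash
python3 -m crank '{"xyz":[[0.001,0.001,-0.04],[0.001,0.001,-0.08],[0.001,0.001,-0.12],[0.001,0.001,-0.15],[0.001,0.001,-0.165],[0.001,0.001,-0.172],[0.001,0.001,-0.172]],"rot":[[0,0,0],[0,0,0],[0,0,0],[0,0,0],[0,0,0],[0,0,0],[0,0,0]],"claw":[0.6,0.6,0.6,0.6,0.6,0.6,0.6]}'
```

```text
clock: 41.25
tcp_pos: [0.5263, -0.0173, 0.0672]
orientation: [3.142, -0.0, 0.024]
force: [0.0, 0.1, -0.4]
gripper_width: 0.051
grasp_force: 0.0
```

```bash
python3 -m crank '{"xyz":[[0,0,0],[0,0,0],[0,0,0],[0,0,0],[0,0,0],[0,0,0],[0,0,0],[0,0,0.02],[0,0,0.06],[0,0,0.1],[0,0,0.15],[0,0,0.2]],"rot":[[0,0,0],[0,0,0],[0,0,0],[0,0,0],[0,0,0],[0,0,0],[0,0,0],[0,0,0],[0,0,0],[0,0,0],[0,0,0],[0,0,0]],"claw":[0,0,0,0,0,0,0,0,0,0,0,0]}' 60
```

```text
clock: 42.25
tcp_pos: [0.5252, -0.0172, 0.2285]
orientation: [-3.141, 0.001, 0.023]
force: [0.4, -1.8, -2.0]
gripper_width: 0.0119
grasp_force: 58.3
```

```bash
python3 -m crank '{"xyz":[[0,0,0.025],[-0.007,0.02,0.035],[-0.019,0.055,0.035],[-0.032,0.095,0.035],[-0.046,0.137,0.035],[-0.06,0.18,0.035],[-0.075,0.223,0.035],[-0.09,0.266,0.035],[-0.104,0.31,0.035],[-0.118,0.352,0.035],[-0.132,0.395,0.035],[-0.144,0.43,0.035]],"rot":[[0,0,0],[0,0,0],[0,0,0],[0,0,0],[0,0,0],[0,0,0],[0,0,0],[0,0,0],[0,0,0],[0,0,0],[0,0,0],[0,0,0]],"claw":[0,0,0,0,0,0,0,0,0,0,0,0]}'
python3 -m crank '{"xyz":[[-0.01,0.028,0],[-0.015,0.042,0],[-0.015,0.044,-0.01],[-0.015,0.044,-0.03],[-0.015,0.044,-0.06],[-0.015,0.044,-0.085],[-0.015,0.044,-0.1],[-0.015,0.044,-0.112],[-0.015,0.044,-0.115],[-0.015,0.044,-0.115]],"rot":[[0,0,0],[0,0,0],[0,0,0],[0,0,0],[0,0,0],[0,0,0],[0,0,0],[0,0,0],[0,0,0],[0,0,0]],"claw":[0,0,0,0,0,0,0,0,0,0]}'
```

```text
clock: 43.25
tcp_pos: [0.4095, 0.3287, 0.2555]
orientation: [-3.141, -0.001, 0.025]
force: [1.3, 0.5, -1.2]
gripper_width: 0.0116
grasp_force: 58.5
clock: 44.08
tcp_pos: [0.399, 0.3612, 0.1627]
orientation: [3.141, 0.0, 0.023]
force: [-0.5, 0.5, -2.3]
gripper_width: 0.0117
grasp_force: 58.5
```

Release, rise and move clear, then check everything numerically.

```bash
python3 -m crank '{"xyz":[[0,0,0],[0,0,0],[0,0,0],[0,0,0],[0,0,0],[0,0,0.03],[0,0,0.07],[0,0,0.12],[0,0,0.17],[0,0,0.2],[0,0,0.2],[0,0,0.2]],"rot":[[0,0,0],[0,0,0],[0,0,0],[0,0,0],[0,0,0],[0,0,0],[0,0,0],[0,0,0],[0,0,0],[0,0,0],[0,0,0],[0,0,0]],"claw":[0.4,0.4,0.4,0.4,0.4,0.4,0.4,0.4,0.4,0.4,0.4,0.4]}'
python3 -m crank '{"xyz":[[0,-0.45,0.03],[0,-0.45,0.03],[0,-0.45,0.03],[0,-0.45,0.03],[0,-0.45,0.03],[0,-0.45,0.03],[0,-0.45,0.03],[0,-0.45,0.03],[0,-0.45,0.03],[0,-0.45,0.03],[0,-0.45,0.03],[0,-0.45,0.03]],"rot":[[0,0,0],[0,0,0],[0,0,0],[0,0,0],[0,0,0],[0,0,0],[0,0,0],[0,0,0],[0,0,0],[0,0,0],[0,0,0],[0,0,0]],"claw":[0.4,0.4,0.4,0.4,0.4,0.4,0.4,0.4,0.4,0.4,0.4,0.4]}'
python3 bin.py; python3 scr.py
python3 - <<'E'
from h import *
n='top';A,D=camera(n);X=cloud(n,D);H=cv2.cvtColor(A,cv2.COLOR_BGR2HSV).astype(int)
m=((H[...,0]<8)|(H[...,0]>172))&(H[...,1]>140)&(X[...,1]<-.14)&(X[...,1]>-.4)&(X[...,0]>.42)&(X[...,0]<.52)
if m.any(): q=plane(n,np.argwhere(m)[:,::-1],.055);print('pin',m.sum(),q.mean(0),np.median(X[m][:,2]))
v=A.max(2);m=(v<75)&(np.hypot(X[...,0]-.398,X[...,1]-.362)<.07)&(D>0);print('bin dark',m.sum(),X[m].min(0),X[m].max(0))
m=(H[...,0]>8)&(H[...,0]<16)&(H[...,1]>150)&(X[...,0]>.6)&(X[...,0]<.85);print('gauge',X[m].mean(0))
E
```

```text
clock: 45.08
tcp_pos: [0.3996, 0.3622, 0.325]
orientation: [-3.14, -0.004, 0.024]
force: [0.5, -0.4, -0.1]
gripper_width: 0.0342
grasp_force: 0.0
clock: 46.08
tcp_pos: [0.3983, 0.0023, 0.3455]
orientation: [-3.14, 0.002, 0.023]
force: [-0.4, 1.0, 0.7]
gripper_width: 0.0347
grasp_force: 0.0
top 36 [236. 220.] [0.47  0.261 0.   ]
top 147 [203. 240.] [0.403 0.359 0.05 ]
top 14 [238. 232.] [0.429 0.254 0.   ]
top 17 [235. 271.] [0.295 0.258 0.001]
scene 45 [0.6583 0.0325] ang 112.33549100137677 len 0.048 z [0.078 0.087]
top 20 [0.6459 0.0337] ang 69.55226608447437 len 0.031 z [0.061 0.087]
pin 72 [ 0.47677927 -0.18071597  0.055     ] 0.055057175115800217
bin dark 185 [0.35548001 0.34875949 0.01817172] [0.44189885 0.42142976 0.1217423 ]
gauge [ 0.72406554 -0.10992137 -0.00370019]
```

Run:
```python
from h import *
n='top';A,D=camera(n);X=cloud(n,D);H=cv2.cvtColor(A,cv2.COLOR_BGR2HSV).astype(int);m=(H[...,0]>8)&(H[...,0]<16)&(H[...,1]>150)&(X[...,0]>.68)&(X[...,0]<.8)&(X[...,1]<-.1)&(X[...,1]>-.3);print('gauge',np.median(X[m],0))
m=(A.max(2)<75)&(np.hypot(X[...,0]-.398,X[...,1]-.362)<.05)&(D>0);print(np.percentile(X[m][:,2],[5,50,95]))
print(job.sign_off())
```

```text
gauge [ 0.73246213 -0.20744256  0.01428192]
[0.02363406 0.05075997 0.05993248]
the job is handed in; nothing more can be done
None
```

The job is handed in at about 46 s of the 210 s allowed: both cap screws went round on the dial and are in the bin, the pin is parked in the yellow notch, the dial stands at the end of its full turn, and the orange gauge has not moved. I never went near the ring gauge but did not re-measure it, and `job.sign_off()` gave no verdict.

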